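Sort left- and right-hand bottle guides

TASK

Sort the mirror-image pair of black bottle guides: put the left-hand guide into the white tray on the robot's left and the right-hand guide into the white tray on the robot's right, each standing on its foot on the tray floor. Seen from above with the arm end pointing away from you, a left-hand guide has its one side arm on the left and a right-hand guide on the right. The similar guide with arms on both sides is not part of the job.

Things in the scene. Friction and masses are not known exactly. Their poses are not given: they have to be found in the camera images.
- left_guide_web (a point): Left-hand bottle guide: black plastic, loose, 60-130 g; mm: foot 84 (own x) x 32 (y) x 8 thick; one flat side arm at its +x end (x 18 to 42, 8 thick) out to +52 in y, the left seen from above with that end away from you. Upright web on the foot's middle, 44 (x) x 12 (y), top 62 above the underside: grip across the 12. The point is on the web's centre line, 38 above the underside. z up, any yaw.
- right_guide_web (a point): Right-hand bottle guide: black plastic, loose, 60-130 g; mm: foot 84 (own x) x 32 (y) x 8 thick; one flat side arm at its +x end (x 18 to 42, 8 thick) out to -52 in y, the right seen from above with that end away from you. Upright web on the foot's middle, 44 (x) x 12 (y), top 62 above the underside: grip across the 12. The point is on the web's centre line, 38 above the underside. z up, any yaw.
- left_tray_in (a point): Open white plastic tray on the robot's left (+y side), fixed, its yaw within 0.3 rad; in mm: outside 180 x 180 x 35 high, walls 4 thick, inside 172 x 172. The point is the centre of its inner floor, 4 above the bench; x and y along its sides, z up.
- right_tray_in (a point): Open white plastic tray on the robot's right (-y side), fixed, its yaw within 0.3 rad; in mm: outside 180 x 180 x 35 high, walls 4 thick, inside 172 x 172. The point is the centre of its inner floor, 4 above the bench; x and y along its sides, z up.

How it is judged (in metres and radians):
At the end, for the whole second after the job is handed in: The left-hand guide stands in the left tray and the right-hand guide in the right tray: web point within 75 mm of the tray's centre along each side and less than 48 mm above the tray floor (38 when standing), upright within 0.2 rad, at rest (under 0.03 m/s) (x of left_guide_web in the frame of left_tray_in between -0.075 and 0.075 m and y of left_guide_web in the frame of left_tray_in between -0.075 and 0.075 m and z of left_guide_web in the frame of left_tray_in below 0.048 m and angle between each of left_guide_web, right_guide_web's own z axis and vertical below 0.2 rad and linear speed of each of left_guide, right_guide below 0.03 m/s and x of right_guide_web in the frame of right_tray_in between -0.075 and 0.075 m and y of right_guide_web in the frame of right_tray_in between -0.075 and 0.075 m and z of right_guide_web in the frame of right_tray_in below 0.048 m); the robot touches nothing.
It also fails if it takes over 59 s, if anything falls off the work surface, if the arm or the gripper's body presses on something with over 40 N, if the wrist force passes 120 N, or if a joint passes its speed limit or range.

ROBOT

A 6-joint arm with a two-finger parallel gripper is mounted at the origin on the work surface. World frame = base frame: x ahead of the robot, y to its left, z up, the work surface at z = 0. Lengths are in m, angles in degrees, forces in N, time in s.
With the tool pointing down it reaches from about 0.375 to 0.75 m from the base axis. Payload 9 kg.
Tool frame: the origin (TCP) lies where the fingers leave the gripper's body, on its centre line; the fingertips stand 73 mm ahead of it and the grasp point (between the pads) lies 54 mm ahead of it (robot.tip_reach is the distance from the TCP to the fingertips, in m); z points along the fingers, y is the line along which they close (so a half turn about z gives the same grasp; the last joint's range is limited). The gripper opens to 85 mm and grips with 20 to 120 N. Pads are 22 mm wide; open, the fingers measure 114 mm over their backs; the gripper's body (76 mm by 85 mm) begins 54 mm behind the grasp point. The pads swing forward as they close: fully open they stand 13 mm farther back than shut.
Start: joints at [55.881, 5.964, 5.575, 89.605, 0, 77.527], TCP at [0.221, 0.558, 0.304] pointing down, gripper open.
Joint ranges: [-171.21, 171.21], [-48.23, 106.86], [-62.78, 66.21], [-105.2, 120.99], [-86.42, 89.51], [-180, 180]. Speed limits (degrees/s): [127.2, 127.2, 147.25, 180, 180, 180].

INTERFACE

Orientations are given as [roll, pitch, yaw] about the fixed x, y, z axes, in that order (R = Rz(yaw) Ry(pitch) Rx(roll)).
In Python, from plant import robot gives the robot as it stands. Calls block until the motion is done:
- robot.move_pose(position, orientation): joint-space move of the TCP to a pose.
- robot.line_to(position, vel=0.15, rotation=None, guard=None): straight line of the TCP; rotation=None keeps the orientation; vel is the mean speed in m/s. With guard (N) it stops when the force on the tool has changed by that much, and returns True; else False.
- robot.goto_joints(angles): joint-space move.
- robot.set_gripper(opening): finger opening in m; the grip force is fixed at half the most; returns when the fingers have stopped.
- robot.pause(seconds).
- robot.ik(position, orientation): joint angles nearest the present ones, or None.
- robot.observe(): the state.
- robot.grab_frame(name): name is "scene" or "side" or "wrist"; returns the picture (400x640x3 uint8, blue, green, red); there is no depth.
- robot.get_calibration(name): a dict with "vertical_fov" (degrees; the focal length in pixels is half the picture's height over the tangent of half this angle, whatever the lens; pixels are square), "cx", "cy" (the principal point, pixels), "rvec" (rotation vector, rad) and "tvec" (3), from world to camera coordinates, as OpenCV has them. Camera axes: x right, y down, z forward; pixel columns grow to the right and rows downward; lengths in m; the calibration is good to about 2 mm. The wrist camera is an equidistant fisheye: a pixel r from the principal point sees the ray r / f radians off the axis. A picture is of the moment at which its call begins: read the wrist's pose just before it. get_calibration takes no time and is no camera call; for the wrist camera it gives the pose at the moment of the call.
A pose or a line that the arm cannot do raises robot.IKError and nothing moves.
- robot.job_done(): hands the job in; it is judged then, once.
The state is a dict: "time": time; "q": joint angles; "qvel": joint speeds; "joint_torque": joint torques, N m; "tool_pos": TCP position; "tcp_rot": TCP orientation; "ft_force": force on the tool from outside, world axes, zero at the start; "torque": the same for the moment, N m; "gripper_width": finger opening in m; "gripper_force": force on a finger pad.
Only numpy, scipy, OpenCV 4.12 (cv2) and the standard library are available. Lean on these libraries where they do the work, as an engineer would, in place of code of your own. Each camera call takes 0.05 s, during which the arm holds its last target. There are 200 camera calls.

## Working session

There is one attempt and no reset: what is moved stays moved. The work goes in short steps, each a Python script; the robot and the scene stay as the last script left them, time stands still between calls to the robot, and variables do not carry over. Pictures are saved under pics/ and viewed, at most 10 in all, crops included, and the job is handed in when it is done.

```bash
mkdir -p pics; python3 - <<'E'
from plant import robot
import cv2,numpy as np
for n in("scene","side","wrist"):
    c=robot.get_calibration(n); print(n,{k:np.round(v,3).tolist() for k,v in c.items()})
a=robot.grab_frame("scene");cv2.imwrite("pics/scene.png",a)
b=robot.grab_frame("side");cv2.imwrite("pics/side.png",b)
w=robot.grab_frame("wrist");cv2.imwrite("pics/wrist.png",w)
o=robot.observe();print(o["time"],o["tool_pos"],o["tcp_rot"])
E
```

```text
scene {'vertical_fov': 55.464, 'cx': 316.865, 'cy': 202.379, 'rvec': [2.001, 1.49, -0.577], 'tvec': [-0.164, -0.36, 1.252]}
side {'vertical_fov': 50.644, 'cx': 314.222, 'cy': 198.919, 'rvec': [0.116, -2.788, 1.405], 'tvec': [0.556, 0.086, 1.024]}
wrist {'vertical_fov': 65.706, 'cx': 315.891, 'cy': 200.298, 'rvec': [-2.401, -1.631, -0.227], 'tvec': [-0.599, -0.035, 0.378]}
0.15 [0.22122894 0.55755093 0.30329806] [-1.79944347e+02 -1.24356211e-02  1.58353214e+02]
```

View pics/scene.png

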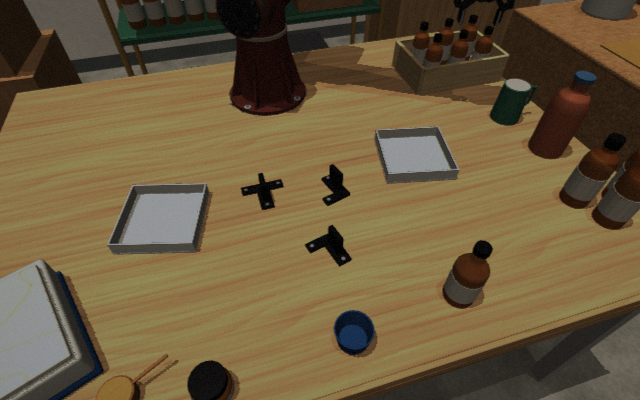

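View pics/side.png

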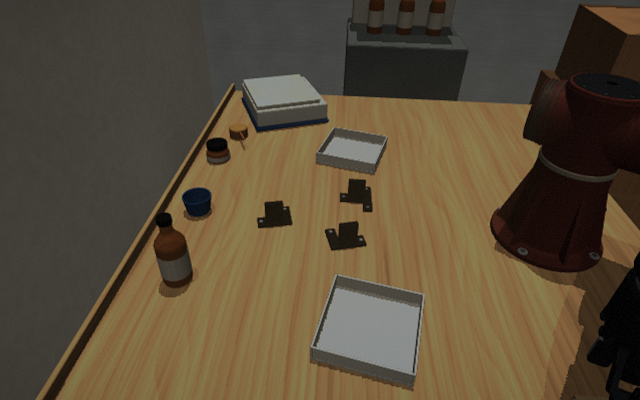

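```bash
cat > h.py <<'E'
import cv2,numpy as np
from plant import robot
def cam(n):
    c=robot.get_calibration(n);f=200/np.tan(np.radians(c["vertical_fov"])/2)
    K=np.array([[f,0,c["cx"]],[0,f,c["cy"]],[0,0,1]]);return K,np.array(c["rvec"],float),np.array(c["tvec"],float)
def pix(n,u,v,z):
    K,r,t=cam(n);R=cv2.Rodrigues(r)[0];d=R.T@np.linalg.inv(K)@[u,v,1];o=-R.T@t.ravel()
    return (o+d*(z-o[2])/d[2])
def top(n,img,z,x0,x1,y0,y1,s):
    # output: up=+x, left=+y, s px per m
    K,r,t=cam(n);R=cv2.Rodrigues(r)[0]
    w,h=int((y1-y0)*s),int((x1-x0)*s)
    P=K@np.c_[R[:,0],R[:,1],R[:,2]*z+t.ravel()]
    A=np.array([[0,-1/s,x1],[-1/s,0,y1],[0,0,1]])
    return cv2.warpPerspective(img,P@A,(w,h),flags=cv2.INTER_CUBIC|cv2.WARP_INVERSE_MAP)
E
python3 - <<'E'
from h import *
for n,p in(("scene",[(262,190),(335,190),(330,245),(160,220),(415,155)]),("side",[(357,200),(346,243),(275,222),(352,150),(370,328)])):
    for q in p: print(n,q,pix(n,*q,.008).round(3))
a=cv2.imread("pics/scene.png");b=cv2.imread("pics/side.png")
def bright(i): return cv2.convertScaleAbs(i,alpha=2)
R=(.33,.73,-.4,.4,1000)
im=np.hstack([bright(top("scene",a,.008,.38,.68,-.15,.15,1300)),bright(top("side",b,.008,.38,.68,-.15,.15,1300))])
cv2.imwrite("pics/g.png",im)
im=np.vstack([top("scene",a,.035,.3,.6,-.4,.4,1000),top("side",b,.035,.3,.6,-.4,.4,1000)]);cv2.imwrite("pics/t.png",im)
E
```

```text
scene (262, 190) [ 0.44  -0.102  0.008]
scene (335, 190) [0.492 0.071 0.008]
scene (330, 245) [0.647 0.008 0.008]
scene (160, 220) [ 0.467 -0.347  0.008]
scene (415, 155) [0.43  0.32  0.008]
side (357, 200) [ 0.452 -0.084  0.008]
side (346, 243) [0.478 0.085 0.008]
side (275, 222) [0.652 0.026 0.008]
side (352, 150) [ 0.465 -0.345  0.008]
side (370, 328) [0.43  0.315 0.008]
```

View pics/g.png

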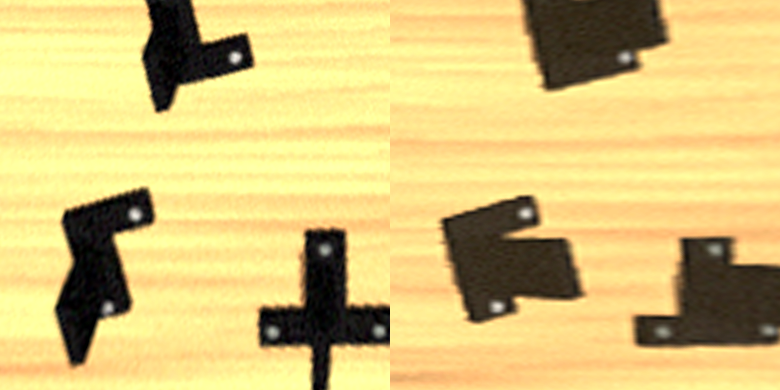

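View pics/t.png

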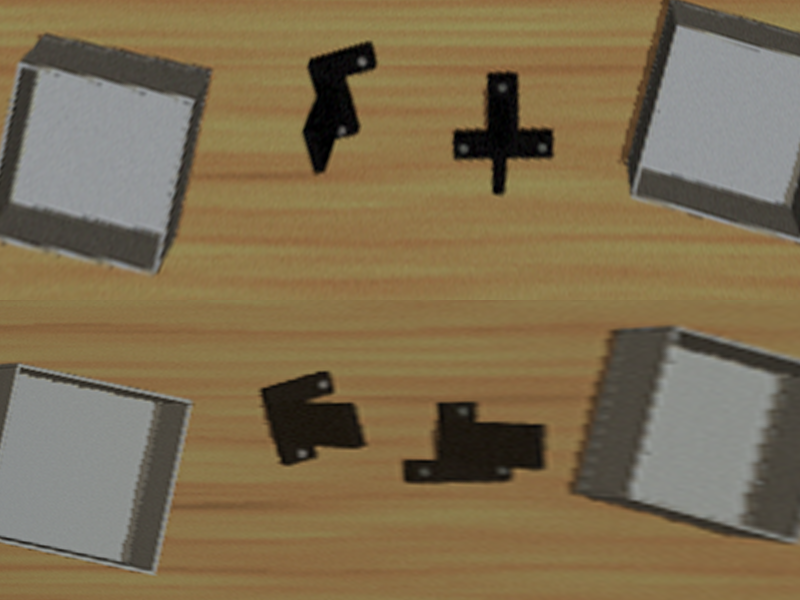

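Scene and side tops: the guide at (.47,.08) has its arm at its +x end, on the right, so it is right-handed. The guide at (.655,.017) points towards the robot with its arm on its left, so it is left-handed. The guide at (.45,-.1) is the two-arm decoy. I'll overlay the models as a check.

```bash
cat >> h.py <<'E'
G={"right":(.4736,.0774,17.,-1),"left":(.655,.0174,-165.8,1)}
T={"left":(.431,.313,-12.2),"right":(.472,-.342,-12.2)}
def rot(a): a=np.radians(a);return np.array([[np.cos(a),-np.sin(a)],[np.sin(a),np.cos(a)]])
E
python3 - <<'E'
from h import *
out=[]
for n in("scene","side"):
    K,r,t=cam(n);S=4;im=cv2.resize(cv2.convertScaleAbs(cv2.imread(f"pics/{n}.png"),alpha=1.6),None,fx=S,fy=S,interpolation=cv2.INTER_CUBIC)
    def dr(p,x,y,a,z,c):
        w=np.c_[(rot(a)@np.array(p,float).T/1000).T+[x,y],np.full(len(p),z)]
        q=cv2.projectPoints(w,r,t,K,None)[0].reshape(-1,2)
        cv2.polylines(im,[np.int32(q*S+S/2)],True,c,1,cv2.LINE_AA);return q
    qs=[]
    for x,y,a,s in G.values():
        qs.append(dr([(-42,-16*s),(42,-16*s),(42,52*s),(18,52*s),(18,16*s),(-42,16*s)],x,y,a,.008,(0,255,0)))
        qs.append(dr([(-22,-6),(22,-6),(22,6),(-22,6)],x,y,a,.062,(0,255,255)))
    for x,y,a in T.values(): dr([(-90,-90),(90,-90),(90,90),(-90,90)],x,y,a,.035,(0,0,255))
    q=np.vstack(qs);m=(q.mean(0)*S).astype(int)
    out.append(im[m[1]-290:m[1]+290,m[0]-200:m[0]+200])
    cv2.imwrite(f"pics/full_{n}.png",cv2.resize(im,(800,500),interpolation=cv2.INTER_AREA))
cv2.imwrite("pics/ov.png",np.hstack(out))
a=cv2.imread("pics/full_scene.png");b=cv2.imread("pics/full_side.png")
cv2.imwrite("pics/tr.png",np.hstack([np.vstack([a[200:340,120:280],a[140:280,440:600]]),cv2.resize(b[130:500,350:570],(166,280))]))
E
```

```text
(no output)
```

View pics/ov.png

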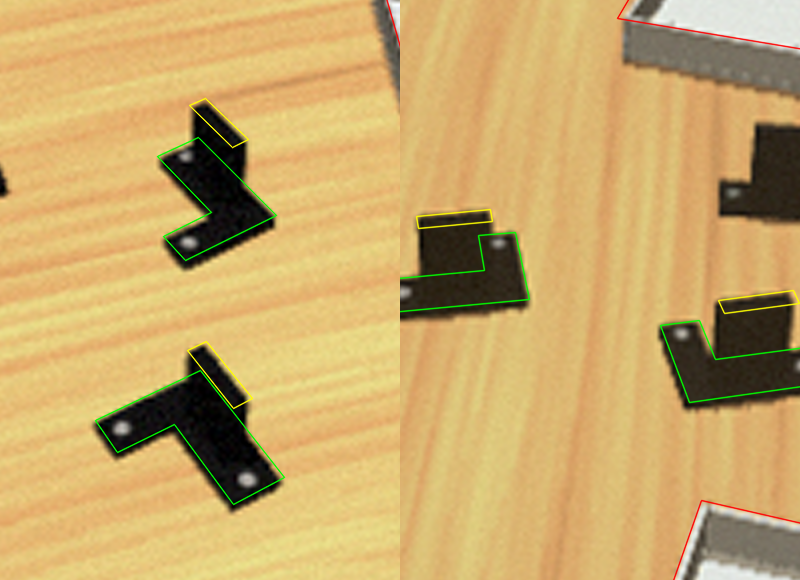

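View pics/full_scene.png

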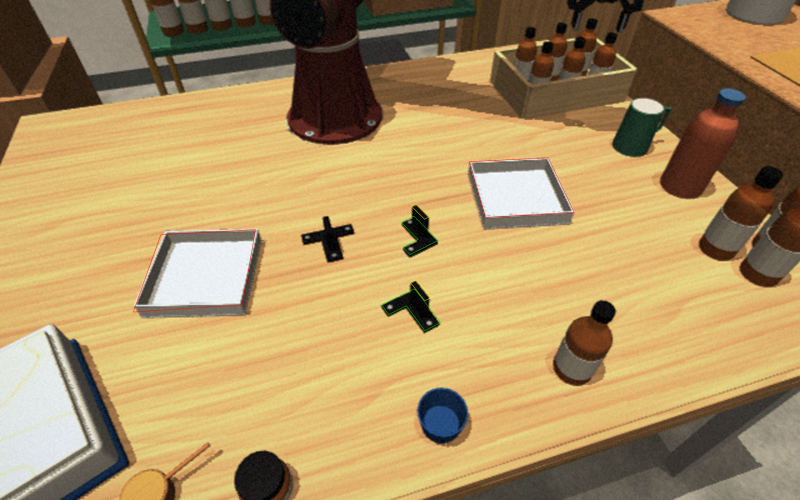

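The overlays match both guides and both trays in both views to a few mm. Next I pick the right-hand guide, checking the IK first.

```bash
cat >> h.py <<'E'
def plan(n):
    """pick and place (x,y,yaw); the half turns are chosen so that the IK works and joint 6 turns least"""
    gx,gy,ga,s=G[n];tx,ty,ta=T[n];best=None;q=np.array(robot.observe()["q"])
    for k in(0,180):
        pa=(ga+k+180)%360-180
        for m in(0,180):
            d=(ta+m-ga+180)%360-180; la=(pa+d+180)%360-180
            x,y=np.array([tx,ty])+rot(ta+m)@[0,-.018*s]
            js=[robot.ik([*p,z],[180,0,a]) for p,a in(((gx,gy),pa),((x,y),la)) for z in(.1,.2)]
            if any(j is None for j in js): continue
            c=abs(js[0][5]-q[5])+abs(js[2][5]-js[0][5])
            if best is None or c<best[0]: best=(c,(gx,gy,pa),(x,y,la))
    return best
def pick(p):
    x,y,a=p;robot.move_pose([x,y,.2],[180,0,a]);robot.line_to([x,y,.12],.2);print("guard",robot.line_to([x,y,.092],.06,guard=10))
    robot.set_gripper(0.);robot.line_to([x,y,.21],.15);o=robot.observe();print("width",o["gripper_width"],"t",o["time"])
def place(p):
    x,y,a=p;robot.move_pose([x,y,.21],[180,0,a]);robot.line_to([x,y,.12],.15);print("guard",robot.line_to([x,y,.093],.03,guard=5))
    o=robot.observe();print(o["tool_pos"],o["ft_force"]);robot.set_gripper(.05);robot.line_to([x,y,.21],.15);o=robot.observe();print("t",o["time"])
E
python3 - <<'E'
from h import *
b=plan("right");print(b,plan("left"));pick(b[1])
cv2.imwrite("pics/w1.png",robot.grab_frame("side"))
import json;json.dump(b[2],open("r.json","w"))
E
```

```text
(np.float64(90.79280781192935), (0.4736, 0.0774, 17.0), (np.float64(0.475803846336197), np.float64(-0.3244065139028503), -12.199999999999989)) (np.float64(161.42022382687497), (0.655, 0.0174, -165.8), (np.float64(0.434803846336197), np.float64(0.3305934860971497), 167.8))
guard False
width 0.011274985041208056 t 4.9
```

View pics/w1.png

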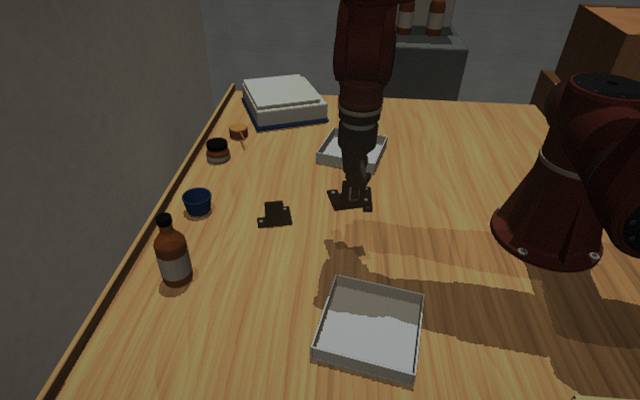

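The right-hand guide is held level (around pixel 350,195) with the fingers at 11 mm. I'll place it, then do the left-hand one.

```bash
python3 - <<'E'
from h import *
import json
place(json.load(open("r.json")))
b=plan("left");print(b);pick(b[1])
if .009<robot.observe()["gripper_width"]<.016: place(b[2])
robot.move_pose([.5,0,.3],[180,0,0]) 
a=robot.grab_frame("scene");s=robot.grab_frame("side")
cv2.imwrite("pics/end.png",np.hstack([np.vstack([cv2.resize(a[160:280,90:240],(400,300)),cv2.resize(a[100:220,350:500],(400,300))]),np.vstack([cv2.resize(s[110:200,290:410],(400,300)),cv2.resize(s[270:390,290:450],(400,300))])]))
E
```

```text
guard True
[ 0.47565604 -0.32433215  0.09610868] [0.19772661 0.52568132 3.85810907]
t 9.3083
(np.float64(134.50127974987961), (0.655, 0.0174, 14.199999999999989), (np.float64(0.427196153663803), np.float64(0.2954065139028503), 167.8))
guard False
width 0.01112020411232653 t 13.2667
guard True
[0.42705694 0.2953627  0.09649094] [ 0.43662737 -0.11411188  4.86998442]
t 17.9833
```

View pics/end.png

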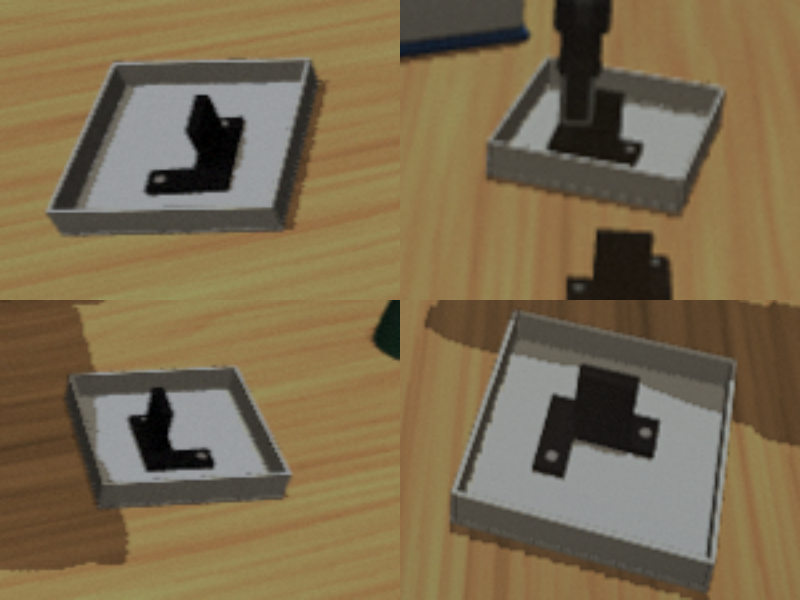

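Both guides stand upright near the middle of their own trays: right tray in the top crops, left tray in the bottom crops. The gripper is clear of everything.

```bash
python3 -c "
from plant import robot
print(robot.job_done())"
```

```text
the job is handed in; nothing more can be done
None
```

The job is handed in at about 20 s: the last pictures show the left-hand guide standing in the left tray, the right-hand guide standing in the right tray, and the two-arm guide untouched; no verdict came back.

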